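# Load the calibration stand

### The arm

A 6-joint arm with a two-finger parallel gripper is mounted at the origin on the work surface. World frame = base frame: x ahead of the robot, y to its left, z up, the work surface at z = 0. Lengths are in m, angles in rad, forces in N, time in s.
With the tool pointing down it reaches from about 0.35 to 0.85 m from the base axis. Payload 8.1 kg.
Tool frame: the origin (TCP) lies between the finger pads, 19 mm behind the fingertips; this is the grasp point; z points along the fingers, x is the direction in which the jaws open and shut, and the axes are right-handed (so a half turn about z gives the same grasp; the last joint's range is limited). The gripper opens to 93 mm and grips with 3 to 60 N. Pads are 15 mm wide; open, the fingers measure 128 mm over their backs; the gripper's body (75 mm by 188 mm) begins 65 mm behind the grasp point.
Start: joints at [-1.386, 0.13, 1.488, -0, 1.523, -0.085], TCP at [0.16, -0.578, 0.237] pointing down, gripper open.
Joint ranges: [-2.96, 2.96], [-0.89, 2.26], [0.02, 2.5], [-1.34, 4.48], [0, 2.73], [-2.66, 2.66]. Speed limits (rad/s): [2.39, 2.39, 2.79, 3.14, 3.14, 3.14].

### API

Orientations are given as a rotation vector (axis times angle).
In Python, from plant import * gives the robot as it stands.
- The arm moves only by the tool play_rows, never from a script. Its argument "increments" is a list that holds one entry, the list of rows, each a list of 4 numbers: the shift along the tool's x, y, z in cm, then the turn about the tool's z in rad. A call has 1 to 5 rows; each row is the pose to reach, as a shift and turn from the pose measured when the call began, along the tool's axes at that moment; what a row does not reach only later rows make up. A row lasts 1/10 s, in which the tool goes at most 50 mm and 8.59 degrees, less where a joint would pass 70% of its speed; a pose out of reach is approached as far as the arm can. A call with a gripper value outside its range is refused whole. "jaw" is the finger opening in cm, from 0 to 9.3, set as the call begins (left out, the last holds). The fingers move at their own pace and stop on an object; "squeeze" is the grip in N (left out, the last holds). Time passes only in rows, so rows that repeat a pose let the fingers close. It gives the time, the measured TCP pose, the force and the opening at its end, in the units of the state.
- read_state(): the state, without advancing time (a new reading comes with each control period).
- read_camera(name): name is "scene" or "top" or "wrist"; returns (picture, depth): 400x640x3 uint8, blue, green, red; 400x640 float32, m along the optical axis (not along the pixel's ray), 0 where there is no reading.
- camera_params(name): a dict with "K" (3x3 intrinsics, pixels), "eye" and "orientation" of the camera in the world. Camera axes: x right, y up, looking along -z (the intrinsics and any distortion apply to the point x, -y, -z); pixel columns grow to the right and rows downward; lengths in m; the calibration is good to about 2 mm. A picture is of the moment at which its call begins: read the wrist's pose just before it. camera_params takes no time and is no camera call; for the wrist camera it gives the pose at the moment of the call.
- close_job(): hands the job in, once; it reports no verdict.
The state is a dict: "t": time; "q": joint angles; "dq": joint speeds; "joint_torque": joint torques, N m; "tool_pos": TCP position; "orientation": TCP orientation; "force": force on the tool from outside, world axes, zero at the start; "wrist_torque": the same for the moment, N m; "opening": finger opening in m.
Only numpy, scipy, OpenCV 4.12 (cv2) and the standard library are available. Lean on these libraries where they do the work, as an engineer would, in place of code of your own. Each camera call takes 0.05 s, during which the arm holds its last target.

### The job

Prepare the calibration stand: first slide the black grip along its track until its middle is level with the tip of the pointed index block beside the track. Then pick up the steel yoke weight by its lug and lower it, without dropping it, over the horizontal load bar so that it hangs astride the bar between the two collars, at rest and let go. Leave the grip at the index and do not disturb the spray can, brass disc weight, mug and handset.

Things in the scene. Friction and masses are not known exactly. Their poses are not given: they have to be found in the camera images.
- stand: Fixed stand, aluminium base plate 240 (x) x 320 (y) x 10 mm. Origin: centre of its underside; turned about z by up to 20 degrees. Two dark posts (50 mm in x, 26 in y, 172 high) at x = +60, y = +-135 mm carry the load bar. A track 40 mm wide, 190 long, its top 24 mm above the table, runs along y at x = -85 mm.
- bar_mid (a point): Middle of the load bar, on its axis: stand frame (60, 0, 150) mm, axes as the stand's. Steel bar of 18 mm diameter along y, 150 mm above the table, 244 mm free between the posts. Two collars (discs of 34 mm diameter, 6 mm thick) centred at y = +-35 mm leave 64 mm between them for the yoke's 30 mm wide strap.
- slide (a joint): Position of the sliding grip along its track, in m: 0 at the track's -y end, 0.120 at the +y end, growing to the stand's +y. It stays where it is left (friction about 1.5 N, no detents).
- slide_top (a point): Centre of the sliding grip's top, 76.5 mm above the table, at stand x = -85 mm, y = -60 mm + joint value. The grip is a black upright block 44 (x) x 18 (y, along the track) mm, from 32 to 76 mm above the table, on a steel carriage 38 (x) x 34 (y) mm. Gripped from above across its 18 mm.
- index_tip (a point): Tip of the index, a low fixed black block 34 mm long (x), 18 wide, 12 high on the base plate between track and bar, its pointed end looking at the track, its top 22 mm above the table. Axes as the stand's, y along the track. Tip at stand x = -51 mm; its y differs from run to run: the grip's middle is to be at this y.
- yoke: Loose steel yoke weight, 0.5 to 0.9 kg, standing on two feet. Origin: centre of underside; z up; x from leg to leg, y across the strap; same either way round. 128 (x) x 56 (y) x 153 mm high. Block feet 22 x 56 x 45 mm high at x = +-50; legs 6 mm thick, 30 wide at x = +-36 mm, 66 mm between them. To hang, its y axis lies along the bar, the bar in its opening.
- yoke_crown (a point): Inner ridge of the yoke's roof-shaped strap (30 mm wide in y, slopes 29 degrees, outer ridge at 111 mm): (0, 0, 104.6) mm in the yoke's frame, axes as the yoke's. Hanging on the bar it is 10 mm above the bar's axis, the feet's underside then being 56 mm above the table.
- yoke_lug (a point): Middle of the top face of the lifting lug, (0, 0, 153) mm in the yoke's frame. The lug rises 42 mm from the strap's ridge, 30 mm (x) by 14 mm (y). Grip it across its 14 mm, TCP some 18 mm below this point, so that the fingertips stay clear of strap and collars.
- can: Bystander: upright yellow spray can with a white label and a white spray head, 60 mm diameter, 140 mm high. Origin: centre of underside.
- disc: Bystander: brass disc weight, 90 mm diameter, 30 mm high with a stub up to 50 mm. Origin: centre of underside.
- cup: Bystander: white mug, 76 mm diameter, 85 mm high, its handle at its +y. Origin: centre of underside.
- handset: Bystander: black handset lying flat, 170 (x) x 85 (y) x 34 mm. Origin: centre of underside.
Not all that is in view belongs to the job. Of the things that look like the yoke, take the one that is farthest to the robot's left at the start.

How it is judged:
On the way, in this order (a step that is already met when the one before it is completed fails the run):
1. the grip stands still level with the index tip, within 7 mm (y of slide_top in the frame of index_tip between -0.007 and 0.007 m and velocity of joint slide between -0.01 and 0.01 m/s), for 0.3 s.
2. the yoke, still held by the fingers, has been lowered to within 20 mm of its seat on the bar, between the collars (x of yoke_crown in the frame of bar_mid between -0.014 and 0.014 m and y of yoke_crown in the frame of bar_mid between -0.022 and 0.022 m and z of yoke_crown in the frame of bar_mid between 0 and 0.03 m and contact force between the fingers and yoke above 0.5 N), for 0.05 s.
At the end, for the whole second after the job is handed in: The yoke hangs at rest on the load bar, strap on the bar between the collars (ridge within 14 mm across and 22 mm along the bar of its middle, 3 to 18 mm above its axis), upright within 0.2 rad and its y axis along the bar within 0.35 rad; the grip is within 7 mm of the index tip along the track (y of slide_top in the frame of index_tip between -0.007 and 0.007 m and x of yoke_crown in the frame of bar_mid between -0.014 and 0.014 m and y of yoke_crown in the frame of bar_mid between -0.022 and 0.022 m and z of yoke_crown in the frame of bar_mid between 0.003 and 0.018 m and angle between yoke's own z axis and vertical below 0.2 rad and angle between the y axis of yoke and the y axis of bar_mid, either way round below 0.35 rad and contact force between yoke and stand above 2 N and linear speed of yoke below 0.03 m/s and angular speed of yoke below 0.3 rad/s); the robot touches nothing.
It fails at once if the spray can is moved by more than 30 mm or tipped (distance of can from where it was at the start of the episode above 0.03 m or angle between can's own z axis and vertical above 0.5 rad).
It fails at once if the brass disc weight is moved by more than 30 mm or tipped (distance of disc from where it was at the start of the episode above 0.03 m or angle between disc's own z axis and vertical above 0.5 rad).
It fails at once if the mug is moved by more than 30 mm or tipped (distance of cup from where it was at the start of the episode above 0.03 m or angle between cup's own z axis and vertical above 0.5 rad).
It fails at once if the handset is moved by more than 30 mm or tipped (distance of handset from where it was at the start of the episode above 0.03 m or angle between handset's own z axis and vertical above 0.5 rad).
It also fails if it takes over 64 s, if anything falls off the work surface, if the arm or the gripper's body presses on something with over 40 N, if the wrist force passes 120 N, or if a joint passes its speed limit or range.

## Working session

There is one attempt and no reset: what is moved stays moved. The work goes in short steps, Python scripts to look and compute and a tool call to move; the robot and the scene stay as the last step left them, time stands still between calls to the robot, and variables do not carry over. Pictures are saved under pics/ and viewed, and the job is handed in when it is done.

Besides the shell and the picture viewer there is one more tool, called after "Request:" as name(argument=value, ...), one argument or row to a line, values as JSON. play_rows: Moves the arm, as the interface text tells. Its arguments: {"type":"object","properties":{"increments":{"type":"array"},"jaw":{"type":"number"},"squeeze":{"type":"number"}},"required":["increments"]}

```bash
mkdir -p pics; ls; cat > h.py <<'E'
from plant import *
import numpy as np, cv2
from scipy.spatial.transform import Rotation as R
def save(name,fn):
    p=camera_params(name); im,d=read_camera(name)
    cv2.imwrite('pics/%s.png'%fn,im); np.savez('pics/%s.npz'%fn,im=im,d=d,K=p['K'],eye=p['eye'],o=np.array(p['orientation']),**({'dist':p['distortion']} if 'distortion' in p else {}))
    return p
def load(fn): return np.load('pics/%s.npz'%fn)
def rot(o):
    o=np.array(o,float)
    return o if o.shape==(3,3) else R.from_rotvec(o).as_matrix()
def ray(z,u,v):
    K=z['K']; 
    return rot(z['o'])@np.array([(u-K[0,2])/K[0,0],-(v-K[1,2])/K[1,1],-1.0])
def pt(fn,u,v,zz=None):
    z=load(fn); r=ray(z,u,v)
    if zz is None: return z['eye']+r*z['d'][int(round(v)),int(round(u))]
    return z['eye']+r*(zz-z['eye'][2])/r[2]
def cloud(fn):
    z=load(fn); v,u=np.mgrid[:400,:640]; K=z['K']
    P=np.stack([(u-K[0,2])/K[0,0],-(v-K[1,2])/K[1,1],-np.ones(u.shape)],-1)*z['d'][...,None]
    return P@rot(z['o']).T+z['eye']
def proj(fn,P):
    z=load(fn); q=rot(z['o']).T@(np.array(P)-z['eye']); K=z['K']
    return K[0,0]*q[0]/-q[2]+K[0,2], K[1,1]*-q[1]/-q[2]+K[1,2]
E
python3 - <<'E'
from h import *
for n in ('scene','top','wrist'): print(n,save(n,n+'0'))
print(read_state())
E
```

```text
pics
scene {'K': array([[363.89577299,   0.        , 313.79689425],
       [  0.        , 363.89577299, 194.06909632],
       [  0.        ,   0.        ,   1.        ]]), 'eye': array([ 1.13994263, -0.42980661,  0.84759644]), 'orientation': array([0.71200053, 0.35192954, 0.84429726])}
top {'K': array([[452.47528649,   0.        , 323.8672407 ],
       [  0.        , 452.47528649, 193.0115881 ],
       [  0.        ,   0.        ,   1.        ]]), 'eye': array([0.40841209, 0.01532612, 1.70550925]), 'orientation': array([ 0.0814802 , -0.07069407, -1.55559744])}
wrist {'K': array([[307.05183507,   0.        , 325.36697675],
       [  0.        , 307.05183507, 195.11664531],
       [  0.        ,   0.        ,   1.        ]]), 'eye': array([ 0.22697612, -0.55891982,  0.38325968]), 'orientation': array([-0.21766831,  0.16772117, -1.29146273])}
{'t': 0.15, 'q': array([-1.38637829e+00,  1.30974749e-01,  1.48905351e+00,  1.06096415e-05,
        1.52305400e+00, -8.54300060e-02]), 'dq': array([-9.08253610e-05, -2.71771986e-03, -3.56251358e-03,  1.04783542e-03,
       -7.20916678e-04, -1.93505658e-03]), 'joint_torque': array([ 2.33266728e-04, -5.60476005e+01, -4.92335308e+01,  7.68172229e-02,
        3.06267443e-02, -7.58998044e-05]), 'tool_pos': array([ 0.15987766, -0.57784947,  0.23662277]), 'orientation': array([-2.49926642e+00,  1.90182486e+00,  1.72264582e-03]), 'force': array([-0.64996646,  0.88047201, -0.48146405]), 'wrist_torque': array([-0.00512272,  0.03167294,  0.00426894]), 'opening': 0.09290178702479919}
```

View pics/scene0.png

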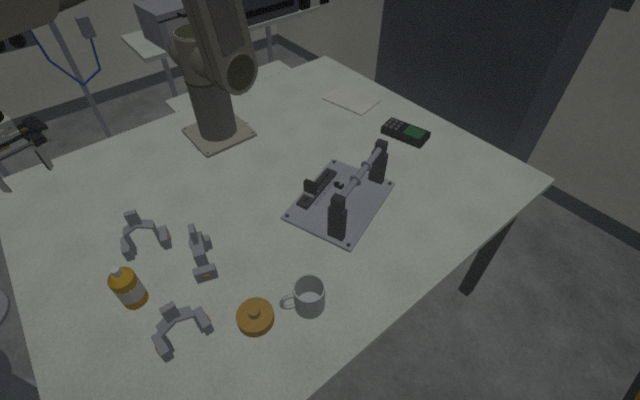

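View pics/top0.png

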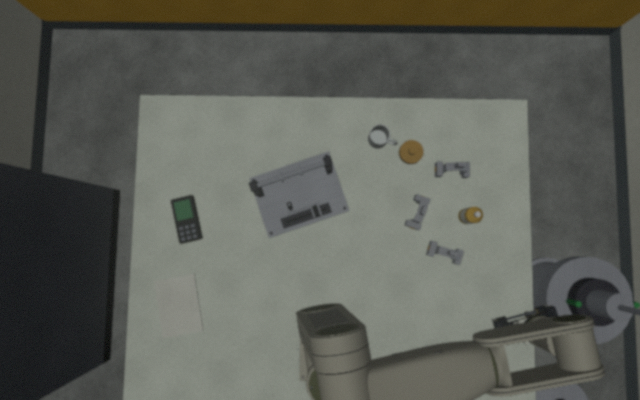

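```bash
python3 - <<'E'
from h import *
im=cv2.imread('pics/top0.png')
cv2.imwrite('pics/c1.png',cv2.resize(im[140:250,240:360],None,fx=6,fy=5.4,interpolation=2)[:594])
cv2.imwrite('pics/c2.png',cv2.resize(im[110:275,360:500],None,fx=3.6,fy=3.6,interpolation=2))
im=cv2.imread('pics/scene0.png')
cv2.imwrite('pics/c3.png',cv2.resize(im[130:260,270:410],None,fx=4.5,fy=4.5,interpolation=2))
C=cloud('top0')
for n,(u,v) in dict(yA=(418,212),yB=(452,168),yC=(445,252),can=(471,214),disc=(411,152),cup=(379,136),hs=(186,218)).items():
    w=C[v-20:v+21,u-20:u+21].reshape(-1,3); w=w[(w[:,2]>.02)&(w[:,2]<.25)]; print(n,w.mean(0),w.max(0), len(w))
E
```

```text
yA [ 0.50041454 -0.31271745  0.07654881] [ 0.56810242 -0.2709639   0.15983561] 400
yB [ 0.66234331 -0.4361985   0.07661306] [ 0.69337374 -0.38321897  0.16715718] 399
yC [ 0.35964906 -0.40573399  0.07678524] [ 0.39965011 -0.35052837  0.15917797] 409
can [ 0.4921152  -0.49306101  0.09920637] [ 0.52326049 -0.47192571  0.1423    ] 336
disc [ 0.73273466 -0.29040328  0.03358017] [ 0.77666522 -0.21526965  0.07439936] 481
cup [ 0.77963684 -0.18077068  0.05976631] [ 0.82128118 -0.13352901  0.09170608] 277
hs [0.47050367 0.54042861 0.03172125] [0.5466692  0.60211511 0.04483497] 958
```

View pics/c1.png

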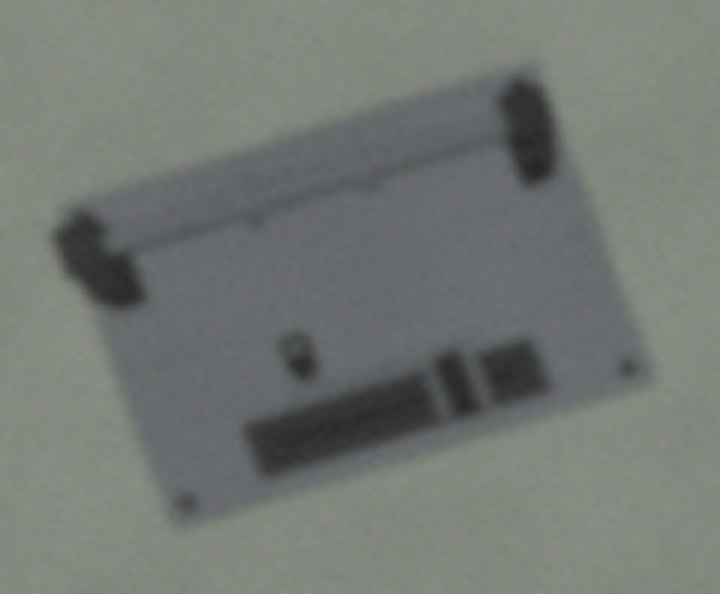

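View pics/c2.png

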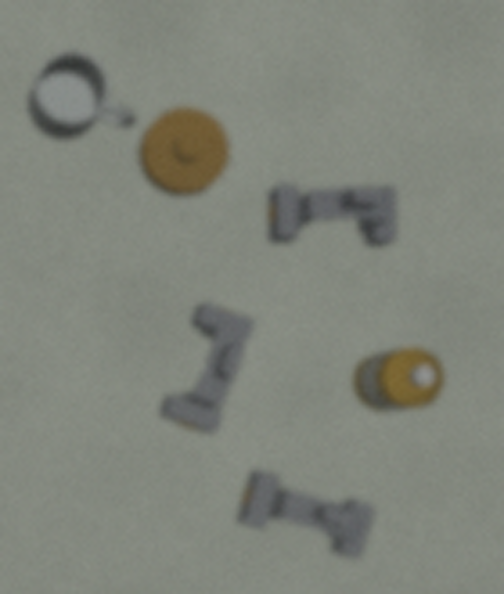

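View pics/c3.png

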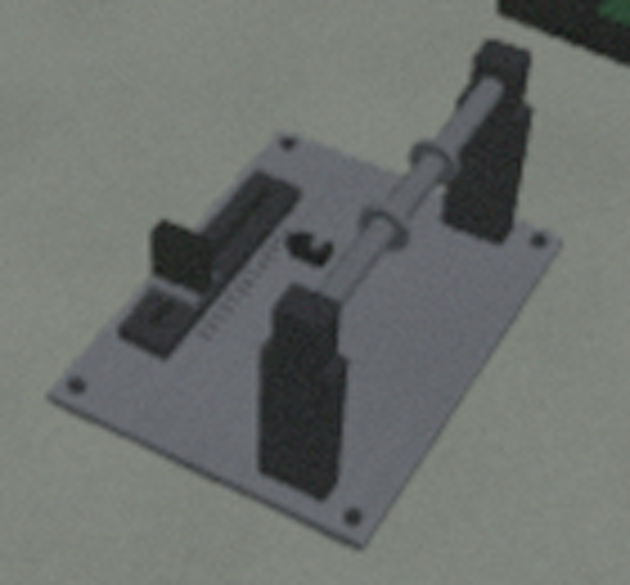

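```bash
cat >> h.py <<'E'
def fit(fn,cor,zz=0.01):
    from scipy.optimize import least_squares
    M=np.array([[120,160],[120,-160],[-120,-160],[-120,160]])/1000
    P=np.array([pt(fn,u,v,zz)[:2] for u,v in cor])
    def f(p):
        c,s=np.cos(p[2]),np.sin(p[2]); return (M@np.array([[c,s],[-s,c]])+p[:2]-P).ravel()
    r=least_squares(f,[.5,0,.2]); return r.x,f(r.x)
def st(p,P):
    c,s=np.cos(p[2]),np.sin(p[2]); return np.array([p[0]+c*P[0]-s*P[1],p[1]+s*P[0]+c*P[1]])
def ist(p,P):
    c,s=np.cos(p[2]),np.sin(p[2]); d=np.array(P)[:2]-p[:2]; return np.array([c*d[0]+s*d[1],-s*d[0]+c*d[1]])
E
python3 - <<'E'
from h import *
f=lambda x,y:(240+(x+.5)/6-.5,140+(y+.5)/5.4-.5)
g=lambda x,y:(270+(x+.5)/4.5-.5,130+(y+.5)/4.5-.5)
p,r=fit('top0',[f(68,205),f(535,65),f(655,380),f(180,525)]); print(p,r)
print('idx',ist(p,pt('top0',*f(303,378),.022)), 'grip',ist(p,pt('top0',*f(458,382),.0765)))
p2,r=fit('scene0',[g(560,240),g(362,545),g(50,397),g(280,133)]); print(p2,r)
print('idx',ist(p2,pt('scene0',*g(288,240),.022)), 'grip',ist(p2,pt('scene0',*g(182,238),.0765)))
for a in (p,p2): print(st(a,(-.085,0)),st(a,(.06,0)))
z=load('top0');print(rot(z['o']))
E
```

```text
[0.56931264 0.1197786  0.33811291] [ 0.00104376  0.00568703  0.003993   -0.0032205  -0.00164849 -0.00493098
 -0.00338827  0.00246445]
idx [-0.04634473  0.05161476] grip [-0.08310588 -0.03898485]
[0.57354795 0.12033322 0.34802406] [ 0.00145362  0.00351695  0.00346595 -0.00162763 -0.00180602 -0.00316396
 -0.00311355  0.00127464]
idx [-0.04784119  0.04474344] grip [-0.08448278 -0.03997234]
[0.48912514 0.09158347] [0.62591557 0.13968105]
[0.49364384 0.09134474] [0.62995086 0.14079568]
[[ 0.01416197  0.9951969  -0.09686362]
 [-0.99988051  0.01349466 -0.00754076]
 [-0.0061974   0.09695884  0.9952691 ]]
```

View pics/wrist0.png

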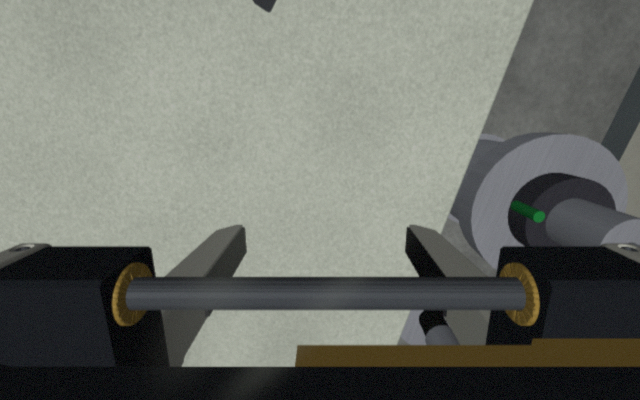

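```bash
cat >> h.py <<'E'
def go(tx,ty,tz,yaw):
    """shift in tool axes (cm) and turn; yaw = world yaw of tool x"""
    s=read_state(); T=R.from_rotvec(s['orientation']).as_matrix()
    d=T.T@(np.array([tx,ty,tz])-s['tool_pos'])*100
    y0=np.arctan2(T[1,0],T[0,0]); dy=(yaw-y0+np.pi)%(2*np.pi)-np.pi
    print('t',s['t'],'pos',s['tool_pos'].round(4),'yaw',round(y0,4),'zax',T[:,2].round(3)); print('shift cm',d.round(2),'turn',round(-dy,4),'rows',np.linalg.norm(d)/5)
E
python3 - <<'E'
from h import *
z=load('wrist0');r=rot(z['o']);print(-r[:,2]);P=pt('wrist0',320,120,.02);print(P-read_state()['tool_pos'])
T=R.from_rotvec(read_state()['orientation']).as_matrix();print(T, T.T@(P-read_state()['tool_pos']))
go(.43,.07,.27,-np.pi/2+.343)
E
```

```text
[-0.24434887 -0.06625663 -0.96742115]
[ 0.05966155  0.02393238 -0.21662277]
[[ 2.66584288e-01 -9.63811573e-01 -2.62738684e-04]
 [-9.63810467e-01 -2.66584382e-01  1.46629472e-03]
 [-1.48327385e-03 -1.37660840e-04 -9.99998890e-01]] [-0.00684014 -0.06385267  0.21664195]
t 0.15 pos [ 0.1599 -0.5778  0.2366] yaw -1.3009 zax [-0.     0.001 -1.   ]
shift cm [-55.24 -43.31  -3.25] turn -0.0732 rows 14.054025086571253
```

Request:
play_rows(
  increments=[
    [[-4,-3,-0.5,-0.02],[-8,-6,-1,-0.05],[-12,-9,-2,-0.073],[-15.5,-12,-3,-0.073],[-19,-15,-3.2,-0.073]],
  ],
)

```text
t: 0.65
tool_pos: [0.2543, -0.3534, 0.2699]
orientation: [-2.567, 1.81, -0.001]
force: [1.1, -0.4, -0.0]
opening: 0.0932
```

Request:
play_rows(
  increments=[
    [[-4,-3,0,0],[-8,-6,0,0],[-12,-9,0,0],[-16,-12,0,0],[-19.5,-15,0,0]],
  ],
)

```text
t: 1.15
tool_pos: [0.3301, -0.1173, 0.27]
orientation: [-2.566, 1.811, -0.002]
force: [1.1, -0.7, -0.3]
opening: 0.0933
```

```bash
python3 -c "
from h import *
go(.43,.07,.27,-np.pi/2+.343)"
```

```text
t 1.15 pos [ 0.3301 -0.1173  0.27  ] yaw -1.229 zax [ 0.002 -0.    -1.   ]
shift cm [-1.430e+01 -1.569e+01  1.000e-02] turn -0.0012 rows 4.246318167813163
```

Request:
play_rows(
  increments=[
    [[-3.5,-4,0,0],[-7,-8,0,0],[-11,-12,0,0],[-14.3,-15.7,0,0],[-14.3,-15.7,0,0]],
  ],
)

```text
t: 1.65
tool_pos: [0.4308, 0.074, 0.2696]
orientation: [-2.57, 1.805, -0.001]
force: [-0.3, -0.6, 0.5]
opening: 0.093
```

Request:
play_rows(
  increments=[
    [[0,0,0,0],[0,0,0,0]],
  ],
)

```text
t: 1.85
tool_pos: [0.4303, 0.0737, 0.2692]
orientation: [-2.571, 1.804, 0.001]
force: [-0.3, -0.1, -0.7]
opening: 0.0932
```

```bash
python3 -c "
from h import *
go(.43,.07,.27,-np.pi/2+.343); save('wrist','w1');print(read_state()['q'])"
```

```text
t 1.85 pos [0.4303 0.0737 0.2692] yaw -1.2238 zax [-0.  0. -1.]
shift cm [ 0.34  0.16 -0.08] turn 0.004 rows 0.07588014852838136
[ 5.02898620e-02 -3.37343441e-01  1.86619420e+00  3.70612007e-04
  1.61240912e+00  1.27553732e+00]
```

View pics/w1.png

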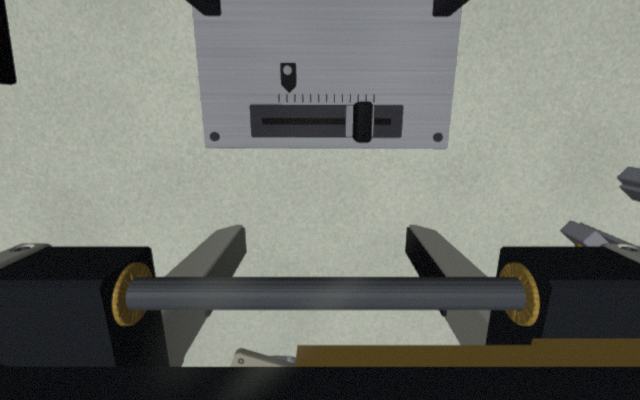

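```bash
python3 -c "
from h import *
im=cv2.imread('pics/w1.png');cv2.imwrite('pics/c4.png',cv2.resize(im[45:155,195:455],None,fx=3,fy=3,interpolation=2))"
```

```text
(no output)
```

View pics/c4.png

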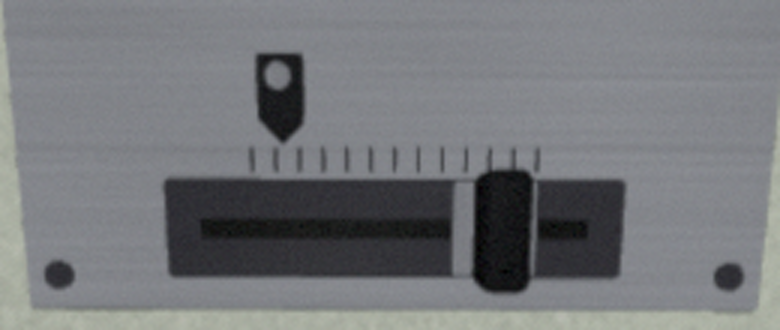

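```bash
python3 - <<'E'
from h import *
from scipy.optimize import least_squares
g=lambda x,y:(195+(x+.5)/3-.5,45+(y+.5)/3-.5)
obs=[((-.12,.16,.01),(32,308)),((-.12,-.16,.01),(757,310)),((-.105,.095,.024),(168,275)),((-.105,-.095,.024),(620,278)),((-.065,.095,.024),(165,180)),((-.065,-.095,.024),(626,181))]
def f(p):
    return np.ravel([st(p,m)-pt('w1',*g(*c),m[2])[:2] for m,c in obs])
r=least_squares(f,[.57,.12,.34]);print(r.x,(f(r.x)*1000).round(1)); p=r.x
print('idx',ist(p,pt('w1',*g(283,142),.022)))
for c in [(503,172),(503,290),(476,232),(531,232)]: print('grip',ist(p,pt('w1',*g(*c),.0765)))
q=p.copy()
print('grip xy',st(p,(-.085,ist(p,pt('w1',*g(503,232),.0765))[1])))
E
```

```text
[0.56917802 0.12335021 0.34523784] [-0.8  1.1 -0.2 -1.4 -0.7 -0.2  0.  -0.6  0.6  1.4  1.  -0.4]
idx [-0.05101655  0.04558441]
grip [-0.06449409 -0.03797262]
grip [-0.10564703 -0.0393721 ]
grip [-0.0851288  -0.02899268]
grip [-0.08505922 -0.04871185]
grip xy [0.50228125 0.0581932 ]
```

```bash
python3 -c "
from h import *
go(.5023,.0582,.06,-np.pi/2+.3452)"
```

```text
t 1.9 pos [0.4303 0.0731 0.2694] yaw -1.2252 zax [ 0.  0. -1.]
shift cm [ 3.84 -6.26 20.94] turn 0.0004 rows 4.43845731090753
```

Request:
play_rows(
  increments=[
    [[1.5,-2.5,2,0],[3,-5,4,0],[3.84,-6.26,7,0],[3.84,-6.26,11,0],[3.84,-6.26,13,0]],
  ],
  jaw=6,
)

```text
t: 2.4
tool_pos: [0.5004, 0.0558, 0.1361]
orientation: [2.566, -1.809, -0.005]
force: [-0.0, 0.4, 0.8]
opening: 0.0608
```

```bash
python3 -c "
from h import *
go(.5023,.0582,.06,-np.pi/2+.3452); save('wrist','w2')"
```

```text
t 2.4 pos [0.5004 0.0558 0.1361] yaw -1.2284 zax [-0.004 -0.    -1.   ]
shift cm [-0.15 -0.29  7.6 ] turn -0.0028 rows 1.522309533498427
```

View pics/w2.png

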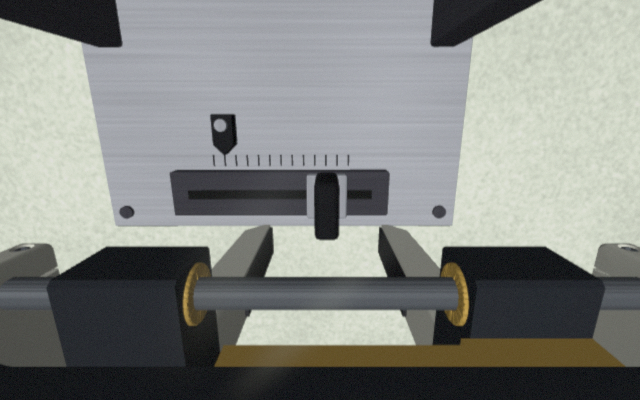

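Grip (327,205) sits centrally between the fingers (about 326). Descend and close.

Request:
play_rows(
  increments=[
    [[-0.1,-0.2,3,0],[-0.1,-0.29,6,0],[-0.1,-0.29,7.6,0],[-0.1,-0.29,7.6,0]],
  ],
)

```text
t: 2.85
tool_pos: [0.4985, 0.0562, 0.0558]
orientation: [2.56, -1.809, -0.015]
force: [-0.8, -0.3, -1.0]
opening: 0.0601
```

Request:
play_rows(
  increments=[
    [[0,0,0,0],[0,0,0,0],[0,0,0,0],[0,0,0,0],[0,0,0,0]],
  ],
  jaw=0,
  squeeze=15,
)

```text
t: 3.35
tool_pos: [0.499, 0.0563, 0.0564]
orientation: [2.56, -1.809, -0.013]
force: [0.5, -0.2, -0.2]
opening: 0.0242
```

```bash
python3 -c "
from h import *
s=read_state();p=[.56918,.12335,.34524];print(s['opening'],s['force'],ist(p,s['tool_pos']))
x=st(p,(-.085,.0456));go(x[0],x[1],.06,-np.pi/2+.3452)"
```

```text
0.024190816084596417 [ 0.48528525 -0.21805206 -0.17374868] [-0.08877855 -0.03933971]
t 3.35 pos [0.499  0.0563 0.0564] yaw -1.2303 zax [-0.011 -0.    -1.   ]
shift cm [-8.5  -0.33 -0.34] turn -0.0047 rows 1.701987319478879
```

Request:
play_rows(
  increments=[
    [[0,0,0,0],[0,0,0,0],[0,0,0,0]],
  ],
)

```text
t: 3.65
tool_pos: [0.499, 0.0562, 0.0565]
orientation: [2.56, -1.809, -0.013]
force: [-0.4, 0.1, 0.2]
opening: 0.0183
```

```bash
python3 -c "
from h import *
s=read_state();p=[.56918,.12335,.34524];print(s['opening'],s['force'],ist(p,s['tool_pos']))
x=st(p,(-.085,.0456));go(x[0],x[1],.06,-np.pi/2+.3452)"
```

```text
0.018283539685803155 [-0.39206905  0.0857251   0.19615177] [-0.08877984 -0.03940547]
t 3.65 pos [0.499  0.0562 0.0565] yaw -1.2301 zax [-0.011 -0.001 -1.   ]
shift cm [-8.5  -0.34 -0.33] turn -0.0045 rows 1.7032391732120356
```

Request:
play_rows(
  increments=[
    [[-2,-0.02,0,0],[-4,-0.04,0,0],[-6,-0.06,0,0],[-8,-0.07,0,0],[-8.5,-0.08,0,0]],
  ],
)

```text
t: 4.15
tool_pos: [0.47, 0.1375, 0.0565]
orientation: [2.561, -1.806, -0.015]
force: [-4.8, -3.9, 3.2]
opening: 0.0177
```

Request:
play_rows(
  increments=[
    [[0,0,0,0],[0,0,0,0]],
  ],
)

```text
t: 4.35
tool_pos: [0.47, 0.1376, 0.0565]
orientation: [2.561, -1.805, -0.016]
force: [-3.1, 0.9, 1.3]
opening: 0.0183
```

```bash
python3 -c "
from h import *
s=read_state();p=[.56918,.12335,.34524];print(s['opening'],s['force'],ist(p,s['tool_pos']))
save('wrist','w3')
im=cv2.imread('pics/w3.png');cv2.imwrite('pics/c5.png',cv2.resize(im[60:360,150:500],None,fx=2,fy=2,interpolation=2))
"
```

```text
0.018343788221757626 [-3.07694318  0.92984152  1.28916888] [-0.08854778  0.04697463]
```

View pics/c5.png

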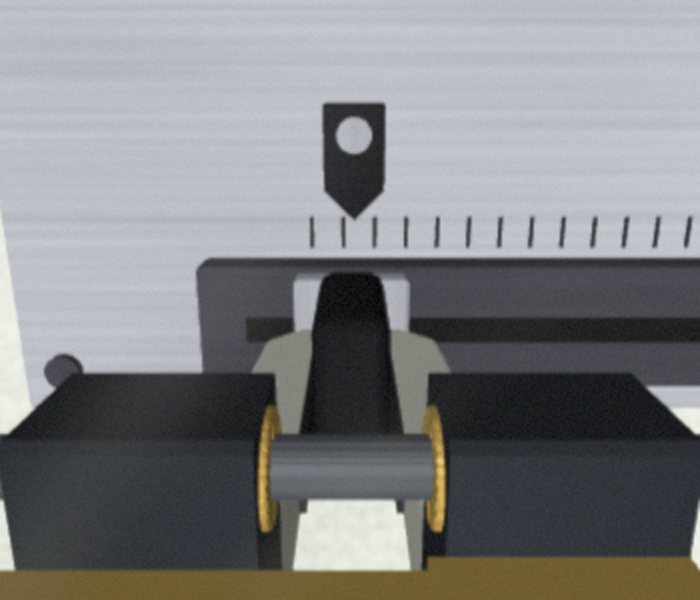

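The carriage centre (crop x≈351) and tip (354) agree to about 1 mm. Holding, then releasing and lifting.

Request:
play_rows(
  increments=[
    [[0,0,0,0],[0,0,0,0],[0,0,0,0],[0,0,0,0]],
  ],
  jaw=5,
)

```text
t: 4.8
tool_pos: [0.4702, 0.1372, 0.0565]
orientation: [2.56, -1.807, -0.016]
force: [-1.1, -0.2, 0.3]
opening: 0.0457
```

Request:
play_rows(
  increments=[
    [[0,0,-1,0],[0,0,-4,0],[0,0,-8,0],[0,1,-12,0],[0,2,-16,0]],
  ],
)

```text
t: 5.3
tool_pos: [0.4531, 0.1306, 0.2191]
orientation: [2.561, -1.807, -0.015]
force: [0.7, 0.4, -0.6]
opening: 0.0499
```

Request:
play_rows(
  increments=[
    [[0,1,-3,0],[0,2,-6,0],[0,2,-8,0],[0,2,-8,0]],
  ],
  jaw=9.3,
)

```text
t: 5.7
tool_pos: [0.4366, 0.1241, 0.3039]
orientation: [2.565, -1.81, -0.006]
force: [0.2, -0.4, 0.6]
opening: 0.0773
```

```bash
python3 -c "
from h import *
s=read_state();print(s['t'],s['tool_pos'],s['opening'])
save('wrist','w4')
"
```

```text
5.7 [0.43658488 0.12409408 0.30394282] 0.07727939824872324
```

View pics/w4.png

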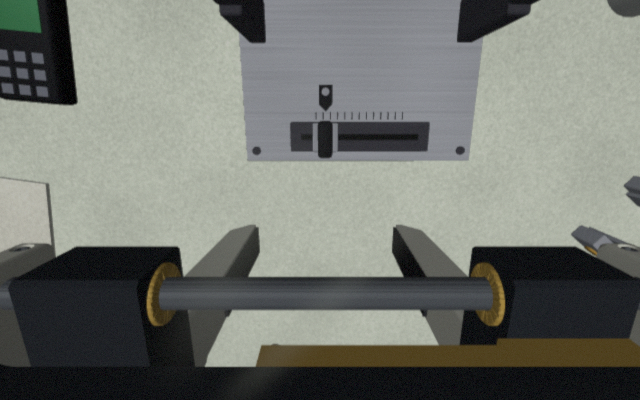

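```bash
python3 -c "
from h import *
go(.415,-.285,.30,-1.885);print(read_state()['q'])"
```

```text
t 5.75 pos [0.436  0.124  0.3015] yaw -1.2289 zax [-0.008  0.    -1.   ]
shift cm [37.83 15.69  0.17] turn 0.6561 rows 8.19096061810969
[ 1.62871182e-01 -2.84504671e-01  1.76631212e+00  1.31128831e-03
  1.66745976e+00  1.39189582e+00]
```

Request:
play_rows(
  increments=[
    [[4,1.6,0,0],[8,3.2,0,0],[12,4.8,0,0],[16,6.4,0,0],[20,8,0,0]],
  ],
)

```text
t: 6.25
tool_pos: [0.4268, -0.0926, 0.3]
orientation: [2.563, -1.808, -0.013]
force: [1.4, -0.2, 0.6]
opening: 0.093
```

Request:
play_rows(
  increments=[
    [[4,1.7,0,0.13],[8,3.4,0,0.26],[12,5.1,0,0.4],[16,6.8,0,0.53],[17.8,7.7,0,0.656]],
  ],
)

```text
t: 6.75
tool_pos: [0.4126, -0.2889, 0.2978]
orientation: [1.832, -2.541, -0.014]
force: [-0.2, 0.9, 0.2]
opening: 0.0928
```

Request:
play_rows(
  increments=[
    [[0,0,0,0],[0,0,0,0]],
  ],
)

```text
t: 6.95
tool_pos: [0.4119, -0.2885, 0.2959]
orientation: [1.833, -2.54, -0.019]
force: [0.5, 0.6, -1.1]
opening: 0.0927
```

```bash
python3 -c "
from h import *
go(.415,-.285,.30,-1.885)
save('wrist','w5')
"
```

```text
t 6.95 pos [ 0.4119 -0.2885  0.2959] yaw -1.891 zax [-0.015  0.004 -1.   ]
shift cm [-0.43 -0.17 -0.41] turn -0.006 rows 0.12384231357900907
```

View pics/w5.png

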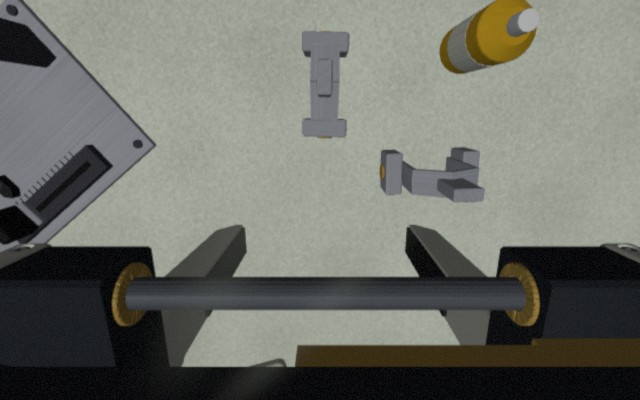

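```bash
python3 -c "
from h import *
im=cv2.imread('pics/w5.png');cv2.imwrite('pics/c6.png',cv2.resize(im[20:150,280:380],None,fx=4.5,fy=4.5,interpolation=2))
C=cloud('w5')
w=C[20:150,290:360].reshape(-1,3)
for a,b in ((.145,.165),(.035,.055)):
  k=w[(w[:,2]>a)&(w[:,2]<b)];print(len(k),k.mean(0),np.median(k,0),cv2.minAreaRect((k[:,:2]*1000).astype(np.float32)))
"
```

```text
561 [ 0.50647779 -0.31856255  0.15235828] [ 0.50654778 -0.31855148  0.152442  ] ((506.6235046386719, -318.7750244140625), (13.412749290466309, 30.093420028686523), 71.32762908935547)
1443 [ 0.50740806 -0.31880255  0.04428246] [ 0.53545187 -0.31727519  0.04438479] ((506.8218078613281, -318.6175842285156), (55.9781379699707, 121.66353607177734), 70.83219146728516)
```

View pics/c6.png

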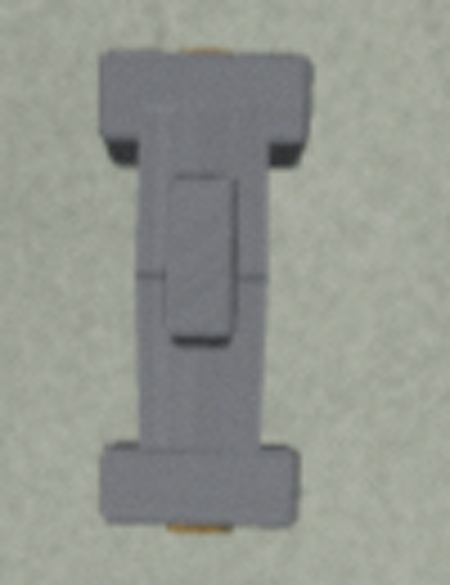

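A (w5 (325,85), y≈−0.319) is the leftmost; C (432,175) y≈−0.41 and B (top (452,168)) y≈−0.44 are not. The lug measures 13.4×30 mm at z 0.152, as it should.

```bash
python3 -c "
from h import *
go(.5066,-.3187,.20,-1.9024)"
```

```text
t 7.0 pos [ 0.4123 -0.288   0.2965] yaw -1.8897 zax [-0.014  0.004 -1.   ]
shift cm [ -0.04 -10.06   9.51] turn 0.0127 rows 2.767787796705854
```

Request:
play_rows(
  increments=[
    [[0,-3.5,2,0.013],[0,-7,5,0.013],[-0.04,-10.06,8,0.013],[-0.04,-10.06,9.5,0.013],[-0.04,-10.06,9.5,0.013]],
  ],
  jaw=5.5,
)

```text
t: 7.5
tool_pos: [0.5054, -0.316, 0.1962]
orientation: [1.822, -2.545, -0.029]
force: [-0.6, -0.3, -0.5]
opening: 0.0581
```

Request:
play_rows(
  increments=[
    [[0,0,0,0]],
  ],
)

```text
t: 7.6
tool_pos: [0.5055, -0.3153, 0.1977]
orientation: [1.825, -2.544, -0.026]
force: [0.2, 0.0, 0.1]
opening: 0.0556
```

```bash
python3 -c "
from h import *
go(.5066,-.3187,.135,-1.9024);save('wrist','w6')"
```

```text
t 7.6 pos [ 0.5055 -0.3153  0.1977] yaw -1.897 zax [-0.019  0.007 -1.   ]
shift cm [ 0.29 -0.34  6.27] turn 0.0054 rows 1.2568372947825286
```

View pics/w6.png

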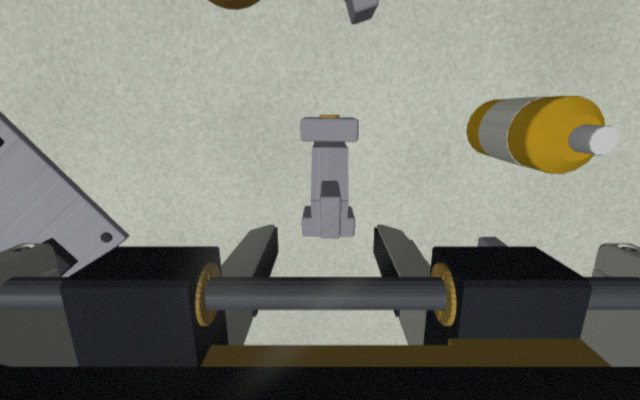

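Request:
play_rows(
  increments=[
    [[0.2,-0.2,2,0.005],[0.29,-0.34,4.5,0.005],[0.29,-0.34,6.2,0.005],[0.29,-0.34,6.2,0.005]],
  ],
)

```text
t: 8.05
tool_pos: [0.5053, -0.3178, 0.1351]
orientation: [1.818, -2.548, -0.029]
force: [0.1, 0.3, -0.8]
opening: 0.0552
```

```bash
python3 -c "
from h import *
go(.5066,-.3187,.135,-1.9024);save('wrist','w7');print(read_state()['force'])"
```

```text
t 8.05 pos [ 0.5053 -0.3178  0.1351] yaw -1.902 zax [-0.02   0.009 -1.   ]
shift cm [ 0.04 -0.16  0.  ] turn 0.0004 rows 0.032192356492605594
[-0.01304458  0.12080323 -0.50978493]
```

View pics/w7.png

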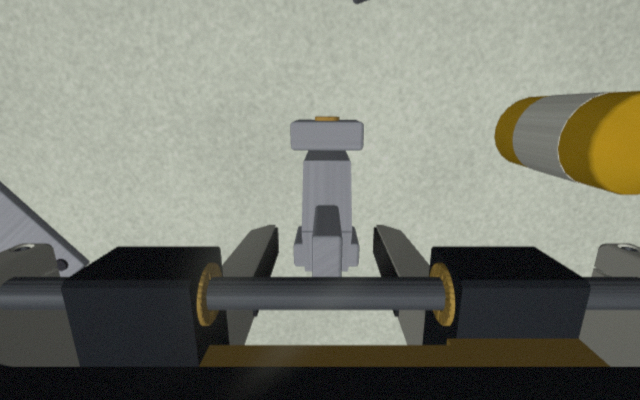

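Lug (326,240) is centred between the fingers (gap centre ≈326). Closing.

Request:
play_rows(
  increments=[
    [[0,-0.1,0,0],[0,-0.1,0,0],[0,-0.1,0,0],[0,-0.1,0,0],[0,-0.1,0,0]],
  ],
  jaw=0,
  squeeze=45,
)

```text
t: 8.6
tool_pos: [0.5071, -0.3188, 0.1369]
orientation: [1.819, -2.549, -0.026]
force: [-0.6, 0.4, -0.7]
opening: 0.0199
```

Request:
play_rows(
  increments=[
    [[0,0,0,0],[0,0,0,0],[0,0,0,0],[0,0,0,0]],
  ],
)

```text
t: 9.0
tool_pos: [0.5071, -0.3187, 0.1368]
orientation: [1.819, -2.548, -0.026]
force: [-0.3, 1.1, -0.6]
opening: 0.0137
```

```bash
python3 -c "
from h import *
s=read_state();print(s['opening'],s['force'],s['wrist_torque']);go(.5066,-.3187,.135,-1.9024)"
```

```text
0.013686891462943425 [-0.26611319  1.08596976 -0.56958876] [0.08895322 0.00791425 0.00905023]
t 9.0 pos [ 0.5071 -0.3187  0.1368] yaw -1.9019 zax [-0.018  0.007 -1.   ]
shift cm [0.02 0.04 0.19] turn 0.0005 rows 0.03803070396489662
```

Request:
play_rows(
  increments=[
    [[0,0,-1.5,0],[0,0,-5,0],[0,0,-9,0],[0,0,-13,0],[0,0,-16,0]],
  ],
)

```text
t: 9.5
tool_pos: [0.5101, -0.3199, 0.3001]
orientation: [1.819, -2.549, -0.023]
force: [-0.6, -1.0, -6.1]
opening: 0.014
```

Request:
play_rows(
  increments=[
    [[0,0,-3,0],[0,0,-6,0],[0,0,-7.5,0],[0,0,-7.5,0]],
  ],
)

```text
t: 9.9
tool_pos: [0.5119, -0.3208, 0.3788]
orientation: [1.82, -2.55, -0.016]
force: [1.0, 0.4, -6.4]
opening: 0.0137
```

```bash
python3 -c "
from h import *
p=[.56918,.12335,.34524]
s=read_state();print(s['opening'],s['force'],s['wrist_torque']);x=st(p,(.06,0));print(x);go(x[0],x[1],.37,-np.pi/2+.3452)
save('wrist','w8');save('scene','s8')"
```

```text
0.01368666507949956 [ 0.96937392  0.36451144 -6.42122663] [-0.03668262  0.00571128  0.03874792]
[0.62563966 0.14365535]
t 9.9 pos [ 0.5119 -0.3208  0.3788] yaw -1.902 zax [-0.013  0.003 -1.   ]
shift cm [-47.62   4.34   0.89] turn -0.6764 rows 9.565657018343467
```

View pics/w8.png

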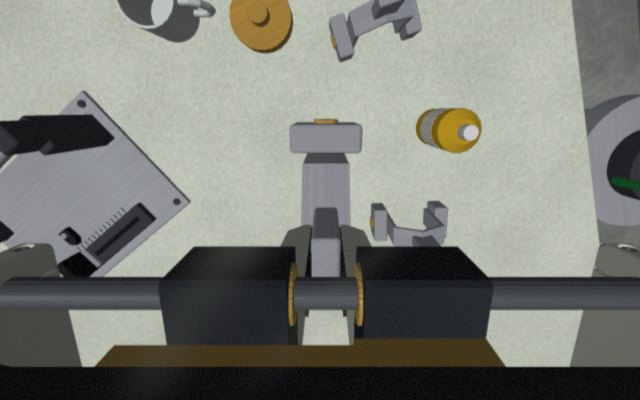

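View pics/s8.png

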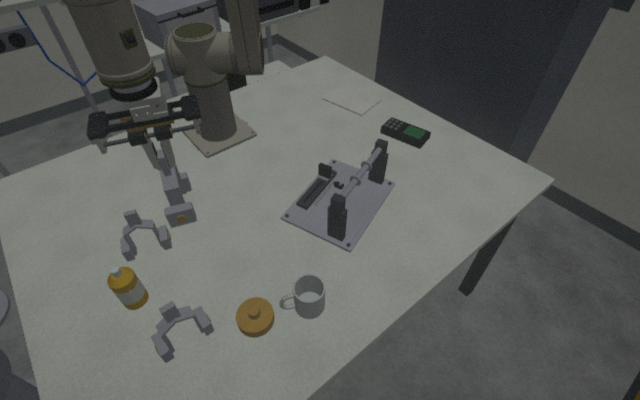

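Request:
play_rows(
  increments=[
    [[-3,0.2,0,-0.05],[-7,0.6,0,-0.12],[-11,1,0,-0.19],[-15,1.4,0,-0.26],[-19,1.7,0,-0.33]],
  ],
)

```text
t: 10.5
tool_pos: [0.5561, -0.1333, 0.3725]
orientation: [2.216, -2.213, -0.033]
force: [0.8, -0.1, -6.5]
opening: 0.0131
```

```bash
python3 -c "
from h import *
go(0.6256,.1437,.375,-1.2256)"
```

```text
t 10.5 pos [ 0.5561 -0.1333  0.3725] yaw -1.5696 zax [-0.021  0.008 -1.   ]
shift cm [-27.7   -6.98  -0.18] turn -0.344 rows 5.712470005933847
```

Request:
play_rows(
  increments=[
    [[-4,-1,0,-0.05],[-8,-2,0,-0.11],[-12,-3,0,-0.18],[-16,-4,-0.1,-0.24],[-19,-4.8,-0.1,-0.3]],
  ],
)

```text
t: 11.0
tool_pos: [0.6032, 0.0594, 0.3715]
orientation: [2.527, -1.853, -0.04]
force: [-0.7, -0.4, -6.1]
opening: 0.014
```

```bash
python3 -c "
from h import *
go(0.6256,.1437,.375,-1.2256)"
```

```text
t 11.0 pos [0.6032 0.0594 0.3715] yaw -1.2658 zax [-0.025  0.009 -1.   ]
shift cm [-7.38 -4.66 -0.33] turn -0.0402 rows 1.746434102262004
```

Request:
play_rows(
  increments=[
    [[-2.5,-1.6,-0.1,-0.02],[-5,-3.2,-0.2,-0.04],[-7,-4.4,-0.3,-0.04],[-7.38,-4.66,-0.33,-0.04],[-7.38,-4.66,-0.33,-0.04]],
  ],
)

```text
t: 11.5
tool_pos: [0.625, 0.1443, 0.3726]
orientation: [2.563, -1.799, -0.044]
force: [-0.8, -0.6, -6.4]
opening: 0.0139
```

```bash
python3 -c "
from h import *
go(0.6256,.1437,.375,-1.2256);save('wrist','w9');save('scene','s9');save('top','t9')
im=cv2.imread('pics/s9.png');cv2.imwrite('pics/c9.png',cv2.resize(im[60:260,260:440],None,fx=3,fy=3,interpolation=2))"
```

```text
t 11.5 pos [0.625  0.1443 0.3726] yaw -1.2245 zax [-0.029  0.008 -1.   ]
shift cm [ 0.07 -0.03 -0.24] turn 0.0011 rows 0.05012754585856558
```

View pics/w9.png

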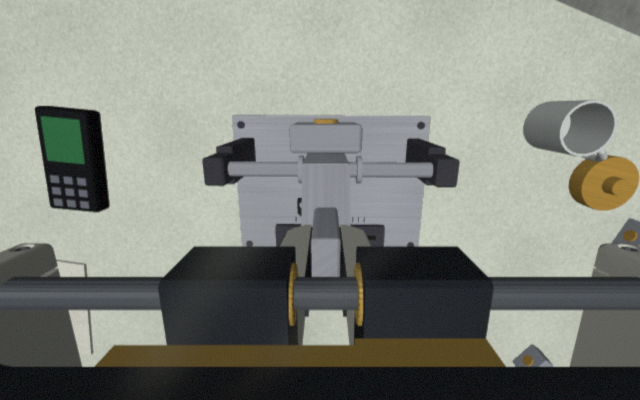

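View pics/c9.png

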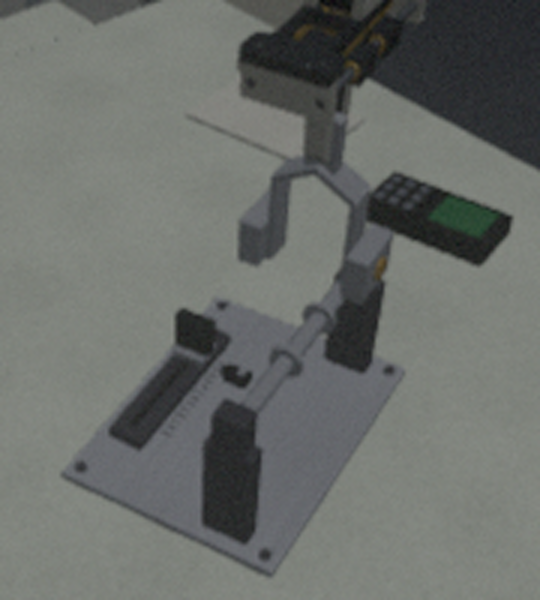

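```bash
python3 - <<'E'
from h import *
p=[.56918,.12335,.34524]
im=cv2.imread('pics/w9.png');cv2.imwrite('pics/c10.png',cv2.resize(im[100:250,190:470],None,fx=2.8,fy=2.8,interpolation=2))
C=cloud('w9')
for nm,(a,b,c,d) in dict(barL=(155,182,235,295),barR=(155,182,366,422)).items():
    w=C[a:b,c:d].reshape(-1,3); w=w[(w[:,2]>.147)&(w[:,2]<.165)]
    s=np.array([ist(p,q) for q in w]); print(nm,len(w),s.mean(0),w[:,2].max(), np.polyfit(s[:,1],s[:,0],1))
w=C[150:190,290:372].reshape(-1,3);w=w[(w[:,2]>.161)&(w[:,2]<.172)];s=np.array([ist(p,q) for q in w]);print(len(w))
for m in (s[:,1]>0,s[:,1]<0): print(s[m].mean(0),m.sum())
w=C[130:200,190:470].reshape(-1,3);w=w[(w[:,2]>.168)&(w[:,2]<.178)];s=np.array([ist(p,q) for q in w])
for m in (s[:,1]>.1,s[:,1]<-.1): print('post',s[m].min(0),s[m].max(0),m.sum())
E
```

```text
barL 898 [0.06089257 0.07805079] 0.16033665220931143 [-0.00675142  0.06141953]
barR 834 [ 0.06066666 -0.0761093 ] 0.1607474164024833 [-0.0028235   0.06045177]
193
[0.06059405 0.03503406] 82
[ 0.0603316  -0.03496785] 111
post [0.04389089 0.12158619] [0.07620291 0.14697895] 594
post [ 0.04350649 -0.14722881] [ 0.07640243 -0.12179402] 624
```

View pics/c10.png

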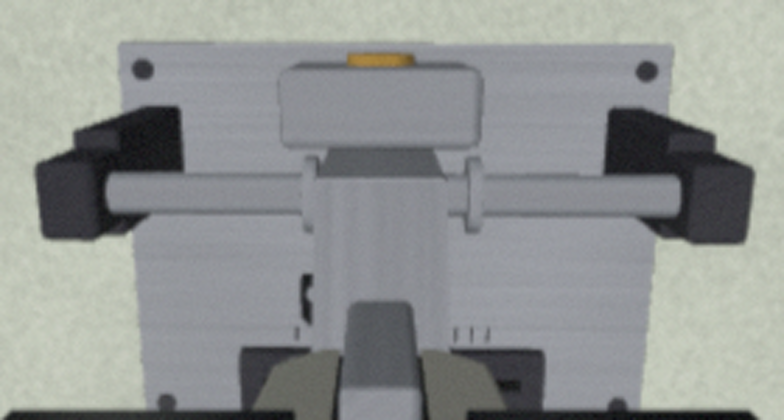

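```bash
python3 -c "
from h import *
go(0.6260,.1437,.215,-1.2256)"
```

```text
t 11.65 pos [0.6253 0.1426 0.3741] yaw -1.227 zax [-0.027  0.008 -1.   ]
shift cm [ 0.18 -0.46 15.91] turn -0.0014 rows 3.1828084154676333
```

Request:
play_rows(
  increments=[
    [[0.1,-0.1,2,0],[0.1,-0.2,4.5,0],[0.1,-0.25,7,0],[0.1,-0.3,9,0],[0.1,-0.3,9,0]],
  ],
)

```text
t: 12.15
tool_pos: [0.6241, 0.1418, 0.2798]
orientation: [2.556, -1.802, -0.049]
force: [-0.2, -0.5, -7.1]
opening: 0.0139
```

```bash
python3 -c "
from h import *
go(0.6260,.1437,.205,-1.2256);print(read_state()['force'])"
```

```text
t 12.15 pos [0.6241 0.1418 0.2798] yaw -1.2286 zax [-0.034  0.007 -0.999]
shift cm [ 0.02 -0.46  7.47] turn -0.003 rows 1.496751941274542
[-0.2055213  -0.52442841 -7.09097955]
```

Request:
play_rows(
  increments=[
    [[0,-0.2,2,0],[0.02,-0.4,4.5,0],[0.02,-0.46,6.5,0],[0.02,-0.46,7.4,0],[0.02,-0.46,7.4,0]],
  ],
)

```text
t: 12.65
tool_pos: [0.6255, 0.143, 0.2051]
orientation: [2.554, -1.802, -0.051]
force: [-0.5, 0.1, -6.2]
opening: 0.0139
```

```bash
python3 -c "
from h import *
go(0.6260,.1437,.193,-1.2256);print(read_state()['force']);save('wrist','w11');save('scene','s11')
im=cv2.imread('pics/s11.png');cv2.imwrite('pics/c11.png',cv2.resize(im[80:250,270:410],None,fx=3.5,fy=3.5,interpolation=2))"
```

```text
t 12.65 pos [0.6255 0.143  0.2051] yaw -1.2293 zax [-0.035  0.006 -0.999]
shift cm [-0.03 -0.11  1.21] turn -0.0037 rows 0.24263894785196854
[-0.50346884  0.13114777 -6.17099417]
```

View pics/w11.png

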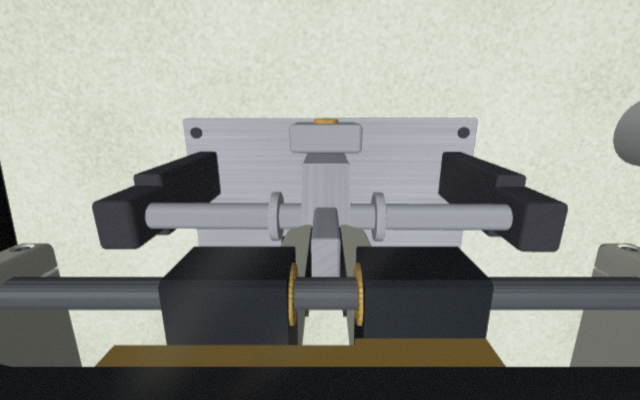

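View pics/c11.png

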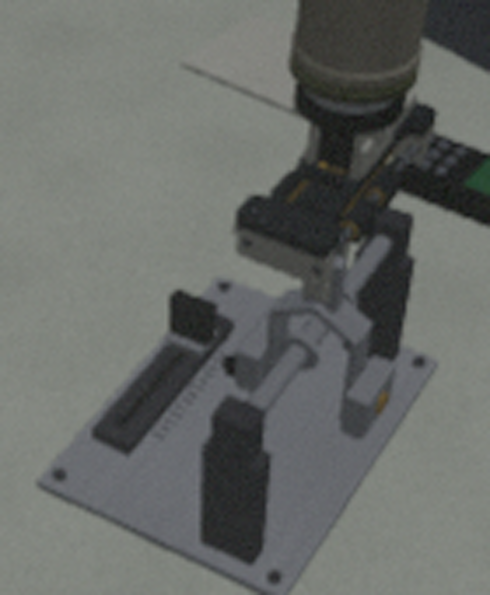

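Request:
play_rows(
  increments=[
    [[0,-0.05,0.4,0],[0,-0.1,0.8,0],[0,-0.1,1.1,0],[0,-0.1,1.1,0]],
  ],
)

```text
t: 13.15
tool_pos: [0.627, 0.1438, 0.1958]
orientation: [2.556, -1.803, -0.048]
force: [0.0, -0.1, -6.2]
opening: 0.0137
```

```bash
python3 -c "
from h import *
go(0.6260,.1437,.193,-1.2256);print(read_state()['force'])"
```

```text
t 13.15 pos [0.627  0.1438 0.1958] yaw -1.2289 zax [-0.033  0.007 -0.999]
shift cm [-0.01  0.09  0.28] turn -0.0033 rows 0.05888316874493817
[ 0.02357931 -0.11642447 -6.21134891]
```

Request:
play_rows(
  increments=[
    [[0,0.05,0.2,0],[0,0.05,0.3,0],[0,0.05,0.35,0]],
  ],
)

```text
t: 13.45
tool_pos: [0.6263, 0.1437, 0.1929]
orientation: [2.556, -1.803, -0.048]
force: [-3.1, -0.3, 1.1]
opening: 0.0132
```

```bash
python3 -c "
from h import *
go(0.6260,.1437,.193,-1.2256);print(read_state()['force'])"
```

```text
t 13.45 pos [0.6263 0.1437 0.1929] yaw -1.2289 zax [-0.033  0.007 -0.999]
shift cm [-0.01  0.03 -0.01] turn -0.0033 rows 0.007415291681905811
[-3.07646911 -0.31676958  1.05414975]
```

Force went from −6.2 to +1 N at z 0.193: seated. Releasing.

Request:
play_rows(
  increments=[
    [[0,0,0,0],[0,0,0,0],[0,0,0,0],[0,0,0,0]],
  ],
  jaw=4.5,
)

```text
t: 13.85
tool_pos: [0.6267, 0.1437, 0.1934]
orientation: [2.557, -1.803, -0.047]
force: [0.4, -0.3, -0.9]
opening: 0.0413
```

```bash
python3 -c "
from h import *
go(0.6260,.1437,.25,-1.2256);s=read_state();print(s['force'],s['opening']);save('wrist','w12')"
```

```text
t 13.85 pos [0.6267 0.1437 0.1934] yaw -1.2289 zax [-0.032  0.007 -0.999]
shift cm [-0.12  0.22 -5.66] turn -0.0033 rows 1.1330034658696304
[ 0.36798131 -0.28833369 -0.88778031] 0.041287689034882745
```

View pics/w12.png

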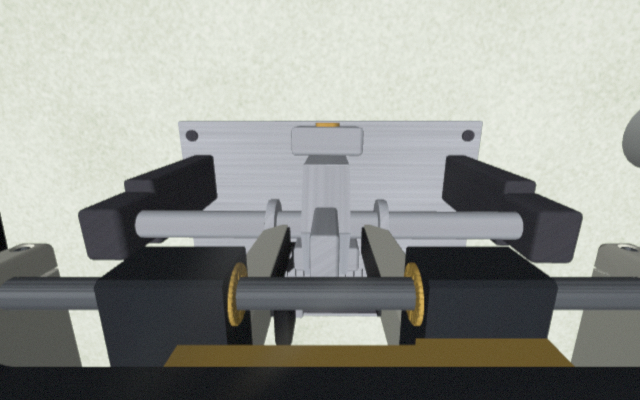

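Released, lug free (opening 41 mm). Retreating straight up.

Request:
play_rows(
  increments=[
    [[0,0,-1,0],[0,0.1,-3.5,0],[0,0.2,-7,0],[0,0.3,-11,0],[0,0.4,-15,0]],
  ],
)

```text
t: 14.4
tool_pos: [0.6273, 0.1413, 0.3455]
orientation: [2.557, -1.803, -0.047]
force: [0.7, 0.3, -0.3]
opening: 0.0454
```

Request:
play_rows(
  increments=[
    [[0,3,-1,0],[0,7,-2,0],[0,11,-2,0],[0,14,-2,0],[0,14,-2,0]],
  ],
)

```text
t: 14.9
tool_pos: [0.494, 0.0934, 0.3714]
orientation: [2.557, -1.805, -0.044]
force: [-0.0, -0.3, -0.3]
opening: 0.0456
```

Request:
play_rows(
  increments=[
    [[0,0,0,0],[0,0,0,0],[0,0,0,0],[0,0,0,0]],
  ],
)

```text
t: 15.3
tool_pos: [0.4945, 0.0936, 0.371]
orientation: [2.557, -1.804, -0.044]
force: [0.5, 0.4, 0.3]
opening: 0.0454
```

```bash
python3 - <<'E'
from h import *
p=[.56918,.12335,.34524]
s=read_state();print(s['tool_pos'],s['dq'].round(3));
for n,f in (('wrist','w13'),('scene','s13'),('top','t13')): save(n,f)
im=cv2.imread('pics/s13.png');cv2.imwrite('pics/c13.png',cv2.resize(im[80:250,270:410],None,fx=3.5,fy=3.5,interpolation=2))
C=cloud('w13').reshape(-1,3); C=C[np.hypot(C[:,0]-.6256,C[:,1]-.1437)<.06]
w=C[(C[:,2]>.198)&(C[:,2]<.22)]; print(len(w),w.mean(0), 'lug stand',ist(p,w.mean(0)) if len(w) else 0)
E
```

```text
[0.49454566 0.09359515 0.37102222] [-0.002 -0.001  0.005 -0.002 -0.001 -0.002]
606 [0.62725897 0.14521657 0.20752632] lug stand [0.06205212 0.00092109]
```

View pics/w13.png

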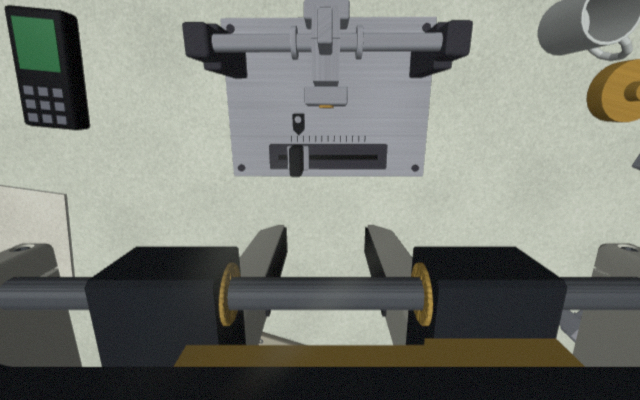

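View pics/c13.png

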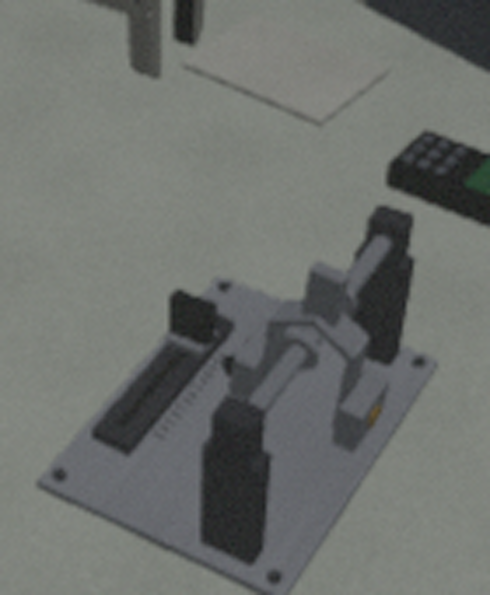

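```bash
python3 - <<'E'
from h import *
p=[.56918,.12335,.34524]
C=cloud('w13'); w=C[130:190,230:430].reshape(-1,3); w=w[(w[:,2]>.071)&(w[:,2]<.082)]
s=np.array([ist(p,q) for q in w]);print(len(s),s.mean(0),s.min(0),s.max(0)); print('tip',ist(p,pt('w13',298.5,134,.022)))
im=cv2.imread('pics/w13.png');cv2.imwrite('pics/c14.png',cv2.resize(im[100:185,230:430],None,fx=4,fy=4,interpolation=2))
E
```

```text
365 [-0.08485934  0.04656742] [-0.10747258  0.03797992] [-0.06406754  0.05623067]
tip [-0.04901712  0.04611512]
```

View pics/c14.png

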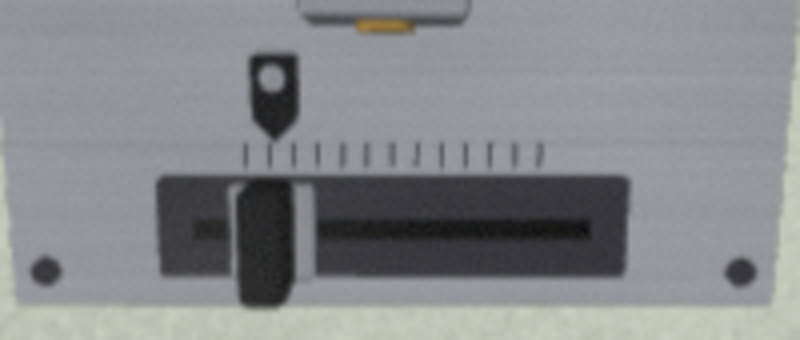

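Grip y 46.6 mm vs tip 46.1 mm; the yoke hangs, the arm is clear. Handing in.

```bash
python3 -c "
from h import *
print(close_job())"
```

```text
the job is handed in; nothing more can be done
None
```

I slid the grip to the index, then hung the leftmost of the three yokes (start y ≈ −0.319 m) on the load bar between the collars. I let it go, backed the arm away and handed the job in at about 15.5 s. The hand-in gave no verdict.

- **Grip:** it stood at y = 46.6 mm along the track, and the index tip measured 46.1 mm, against a tolerance of 7 mm. An earlier picture, with the fingers still on the grip, showed about a 1 mm offset.
- **Yoke:** after release the lug was at stand x = 62 mm, y = 1 mm, against 60 and 0 for the bar's middle. Its height was 207.5 mm against a nominal 209 mm. The wrist force went from −6.2 N to about +1 N as the yoke settled. I did not measure its tilt; it looks upright in the pictures.
- **Bystanders:** the arm's path was planned to pass clear of them. I did not measure their positions again at the end. The mug, disc and handset looked in place in the last wrist picture, but the can was out of that view.
- **Tool tilt:** the tool built up about 0.03 rad of tilt over the moves, which I could not correct with the moves available.

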